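# Draw the amber key out of its slot with the hooked pick

### The arm

A 6-joint arm with a two-finger parallel gripper is mounted at the origin on the work surface. World frame = base frame: x ahead of the robot, y to its left, z up, the work surface at z = 0. Lengths are in mm, angles in rad, forces in N, time in s.
With the tool pointing down it reaches from about 325 to 775 mm from the base axis. Payload 9.3 kg.
Tool frame: the origin (TCP) lies where the fingers leave the gripper's body, on its centre line; the fingertips stand 73 mm ahead of it and the grasp point (between the pads) lies 54 mm ahead of it; z points along the fingers, y is the line along which they close (so a half turn about z gives the same grasp; the last joint's range is limited). The gripper opens to 85 mm and grips with 20 to 120 N. Pads are 22 mm wide; open, the fingers measure 114 mm over their backs; the gripper's body (76 mm by 85 mm) begins 54 mm behind the grasp point. The pads swing forward as they close: fully open they stand 13 mm farther back than shut.
Start: joints at [1.101, 0.259, 0.021, 1.334, 0, 1.418], TCP at [171.341, 522.627, 303.879] pointing down, gripper open.
Joint ranges: [-3.04, 3.04], [-0.91, 1.82], [-1.04, 1.36], [-1.92, 1.95], [-1.52, 1.45], [-3.14, 3.14]. Speed limits (rad/s): [2.22, 2.22, 2.79, 3.14, 3.14, 3.14].

### API

Orientations are given as a rotation vector (axis times angle).
In Python, from cell import r gives the robot as it stands. The module is installed in compiled form; this text tells all that it offers.
- The arm moves only by the tool apply_moves, never from a script. Its argument "steps" is a list that holds one entry, the list of rows, each a list of 4 numbers: the shift along the tool's x, y, z in cm, then the turn about the tool's z in rad. A call has 1 to 12 rows; each row shifts and turns the commanded pose from where the row before left it, along the tool's axes as they then stand; what a row does not reach is not made up. A row lasts 1/12 s, in which the tool goes at most 41.7 mm and 7.16 degrees, less where a joint would pass 70% of its speed; a pose out of reach is approached as far as the arm can. A call is refused whole if a number of a shift passes 4.17 or a number of a turn 0.125, either way. A call with a gripper value outside its range is refused whole. "claw" is the gripper command: -1 is shut, 1 is fully open, values between are in proportion, set as the call begins (left out, the last holds). The fingers move at their own pace and stop on an object; "grip_force" is the grip in N (left out, the last holds). Time passes only in rows, so rows that do not move let the fingers close. It gives the time, the measured TCP pose, the force, the opening and the grip force at its end, in the units of the state.
- r.read_state(): the state, without advancing time (a new reading comes with each control period).
- r.snapshot(name): name is "scene" or "top" or "wrist"; returns the picture (400x640x3 uint8, red, green, blue); there is no depth.
- r.camera_info(name): a dict with "mtx" (3x3 intrinsics, pixels), "T" (4x4, takes a point from camera to world coordinates). Camera axes: x right, y up, looking along -z (the intrinsics and any distortion apply to the point x, -y, -z); pixel columns grow to the right and rows downward; lengths in mm; the calibration is good to about 2 mm. A picture is of the moment at which its call begins: read the wrist's pose just before it. camera_info takes no time and is no camera call; for the wrist camera it gives the pose at the moment of the call.
- r.sign_off(): hands the job in; it is judged then, once.
The state is a dict: "time_s": time; "joint_pos": joint angles; "qd": joint speeds; "tau": joint torques, N m; "tcp_pos": TCP position; "tool_rot": TCP orientation; "ft_force": force on the tool from outside, world axes, zero at the start; "wrist_torque": the same for the moment, N m; "opening": finger opening in mm; "gripper_force": force on a finger pad.
Only numpy, scipy, OpenCV 4.12 (cv2) and the standard library are available. Lean on these libraries where they do the work, as an engineer would, in place of code of your own. Each camera call takes 0.05 s, during which the arm holds its last target. There are 200 camera calls.

### The job

One of the two slots of the aluminium fixture still holds an amber key that has to come out before the next assembly. Take the blue-handled hooked pick from its rest, reach its hook into that slot behind the amber key and drag the key all the way out, so that it lies flat on the white landing pad in front of the slots. Leave the dark steel key where it is, do not touch either key with the gripper or arm, and lay the pick back on its rest the way it lay.

Things in the scene. Friction and masses are not known exactly. Their poses are not given: they have to be found in the camera images.
- pick: Hooked pick, 90 g. Blue handle 16 x 16 mm along its x (-65 to +55 mm); origin on the axis, mid grey grip band, near its centre of mass. 7 mm steel shank runs on along +x, bends straight down at x = 100 mm; tip ends 63.5 mm below the axis. Lies level, hook away from robot, axis at z = 85 mm, on a fixed white rest: two 10 mm posts at x = +-45 mm, saddles 38 mm wide between 10 mm lips, base 10 mm thick.
- amber_key: The key to draw out: loose amber plastic bar, 40 mm long (its x axis), 14 mm wide, 12 mm high, about 20 g. Origin at the centre of its underside. It starts on the floor of one of the two slots, lying along it, its centre 28 to 50 mm inside the mouth, so at least 30 mm of slot is free behind it. It slides easily.
- dark_key: Dark steel bar of the same size, 50 g, loose, origin at the centre of its underside. It lies in the other slot and is to stay there.
- fixture: Fixed. Origin at table height, in the plane of the slot mouths, midway between them; +x runs into the slots, away from robot. Steel base 20 mm thick, 150 wide. Aluminium block x 0 to 110, y +-50, top z = 46 mm. Two slots, open above and at the front, centred at y = +-22: 18 wide, floor z = 20, closed end at x = 100 mm. White pad, level with the floor, x -82 to 0, y +-50, with 8 mm high lips.
Not all that is in view belongs to the job. What is shaped like the pick but brown is not meant. What is meant by the amber_key is not pink, and is the smaller of those in its own colour.

How it is judged:
By the outcome, as a careful person would: the job done as asked, in the order asked, and still so for the second after the job is handed in, with the robot touching nothing.
It also fails if it takes over 50 s, if anything falls off the work surface, if the arm or the gripper's body presses on something with over 40 N, if the wrist force passes 120 N, or if a joint passes its speed limit or range.

## Working session

There is one attempt and no reset: what is moved stays moved. The work goes in short steps, Python scripts to look and compute and a tool call to move; the robot and the scene stay as the last step left them, time stands still between calls to the robot, and variables do not carry over. Pictures are saved under pics/ and viewed, at most 10 in all, crops included, and the job is handed in when it is done.

Besides the shell and the picture viewer there is one more tool, called as name([rows], argument=value, ...), one row to a line, values as JSON. apply_moves: Moves the arm, as the interface text tells. Its arguments: {"type":"object","properties":{"steps":{"type":"array"},"claw":{"type":"number"},"grip_force":{"type":"number"}},"required":["steps"]}

```bash
mkdir -p pics; python3 - <<'E'
from cell import r
import cv2,numpy as np
s=r.read_state();print(s)
for n in("scene","top"):
    im=r.snapshot(n);cv2.imwrite(f"pics/{n}0.png",im[:,:,::-1]);c=r.camera_info(n);print(n,c)
E
```

```text
{'time_s': 0.0, 'joint_pos': array([1.10138919e+00, 2.59197814e-01, 2.07448081e-02, 1.33369065e+00,
       3.37104013e-06, 1.41819853e+00]), 'qd': array([ 0.00100719,  0.00038083, -0.00040075, -0.00112744, -0.00097523,
        0.00129058]), 'tau': array([ 7.77793412e-04, -5.55647635e+01,  3.44523096e+01,  1.38195389e-02,
       -2.02786136e-04, -2.75197021e-05]), 'tcp_pos': array([171.26190773, 522.45917646, 303.25637282]), 'tool_rot': array([-4.95498766e-01, -3.10184957e+00,  2.01295926e-03]), 'ft_force': array([ 1.16374317,  0.61316782, -0.13250698]), 'wrist_torque': array([-0.05157114,  0.03373911,  0.04148257]), 'gripper_force': 0.0, 'opening': 85.21776453963916}
scene {'mtx': array([[383.32662425,   0.        , 316.12533303],
       [  0.        , 383.32662425, 202.46504131],
       [  0.        ,   0.        ,   1.        ]]), 'T': array([[-8.57951749e-01, -3.15209451e-01,  4.05662173e-01,
         8.02245897e+02],
       [ 5.13612510e-01, -5.43199536e-01,  6.64181040e-01,
         4.59420440e+02],
       [ 1.09993631e-02,  7.78188451e-01,  6.27934509e-01,
         5.34078246e+02],
       [ 0.00000000e+00,  0.00000000e+00,  0.00000000e+00,
         1.00000000e+00]])}
top {'mtx': array([[368.78168474,   0.        , 324.80411269],
       [  0.        , 368.78168474, 193.96543646],
       [  0.        ,   0.        ,   1.        ]]), 'T': array([[-1.40015104e-03,  9.85710395e-01, -1.68443034e-01,
         4.23580291e+02],
       [-9.99990896e-01, -7.01172244e-04,  4.20905216e-03,
        -4.87258570e+00],
       [ 4.03079889e-03,  1.68447394e-01,  9.85702403e-01,
         7.37034564e+02],
       [ 0.00000000e+00,  0.00000000e+00,  0.00000000e+00,
         1.00000000e+00]])}
```

View pics/top0.png

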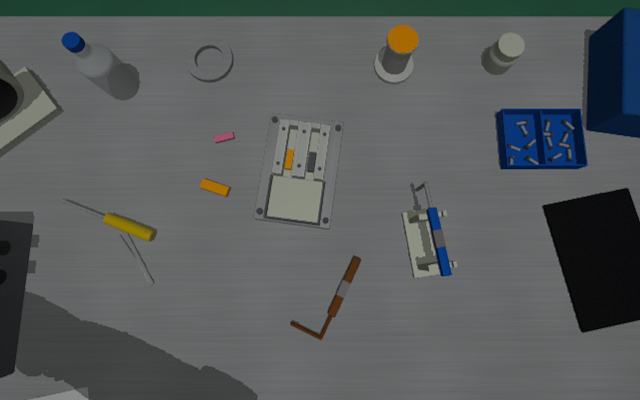

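View pics/scene0.png

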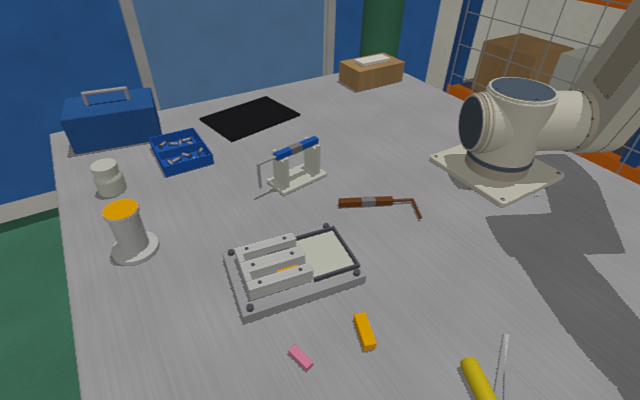

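Top view: the candidates for the amber key are the bar in the left slot (290,159), a larger amber bar on the table (214,187) and a pink bar (224,137). I choose the one in the slot. For the pick there is the blue one on its rest (438,242) and a brown one (345,285); I choose the blue one. The dark key is at (312,160).

```bash
cat > h.py <<'E'
from cell import r
import cv2,numpy as np
from scipy.spatial.transform import Rotation as R
def ray(c,uv,z):
    M,T=c["mtx"],c["T"]; p=np.linalg.solve(M,[uv[0],uv[1],1.]); d=T[:3,:3]@[p[0],-p[1],-p[2]]
    o=T[:3,3]; return (o+d*(z-o[2])/d[2])[:2]
def proj(c,P):
    p=np.linalg.inv(c["T"])@np.r_[P,1]; q=c["mtx"]@[p[0],-p[1],-p[2]]; return q[:2]/q[2]
def comps(m,amin=20):
    n,l,st,ce=cv2.connectedComponentsWithStats(m.astype(np.uint8))
    return [(l==i,st[i],ce[i]) for i in range(1,n) if st[i][4]>=amin]
def rect(m): 
    return cv2.minAreaRect(np.argwhere(m)[:,::-1].astype(np.float32))
E
python3 - <<'E'
from h import *
im=cv2.imread("pics/top0.png");c=r.camera_info("top")
a=cv2.resize(im[105:235,245:350],None,fx=4,fy=4,interpolation=cv2.INTER_CUBIC)
b=cv2.resize(im[170:290,390:470],None,fx=4,fy=4,interpolation=cv2.INTER_CUBIC)
h=520;b=cv2.copyMakeBorder(b,0,h-b.shape[0],0,0,cv2.BORDER_CONSTANT)
cv2.imwrite("pics/crop1.png",np.hstack([a,b]))
hsv=cv2.cvtColor(im,cv2.COLOR_BGR2HSV)
bl=(hsv[...,0]>100)&(hsv[...,0]<125)&(hsv[...,1]>150)
for m,s,ce in comps(bl): print("blue",s,ce,ray(c,ce,93),rect(m))
am=(hsv[...,0]>12)&(hsv[...,0]<25)&(hsv[...,1]>150)
for m,s,ce in comps(am): print("amber",s,ce,ray(c,ce,32),rect(m))
E
```

```text
blue [ 587    8   53  129 5964] [615.12323944  75.73356808] [ 758.84441428 -553.97987891] ((613.0, 72.0), (128.0, 52.0), 90.0)
blue [ 62  32  23  20 333] [72.77177177 41.78078078] [827.38558574 470.93891702] ((73.00000762939453, 42.000003814697266), (22.62741470336914, 16.970561981201172), 45.0)
blue [ 496  109   91   60 4442] [540.3289059  138.22805043] [ 636.44877195 -400.70680312] ((541.0, 138.5), (59.0, 90.0), 90.0)
blue [427 208  14  23 218] [433.38990826 218.56880734] [ 489.72583375 -198.00416133] ((433.32861328125, 218.42413330078125), (22.261091232299805, 9.893819808959961), 77.00537872314453)
blue [436 247  16  29 293] [443.06143345 261.08532423] [ 416.34120691 -210.91734108] ((442.9409484863281, 261.2443542480469), (29.081830978393555, 10.418490409851074), 77.00537872314453)
amber [388  25  30  28 669] [402.51270553  38.60687593] [ 873.65561044 -170.90699558] ((402.5, 38.5), (27.0, 29.0), 90.0)
amber [285 149   9  21 136] [288.85294118 159.02205882] [613.97074345  62.86672703] ((288.8243408203125, 159.05406188964844), (6.904757499694824, 19.563480377197266), 9.462321281433105)
amber [200 179  30  17 293] [214.54607509 187.02047782] [557.90595919 206.37518061] ((214.5, 187.00001525878906), (29.4091796875, 9.803058624267578), 18.43494987487793)
amber [344 257  17  26 185] [351.81621622 269.34594595] [400.6679991  -58.31985537] ((351.8218994140625, 269.1917724609375), (7.448452949523926, 24.828174591064453), 24.443954467773438)
amber [291 295  52  44 296] [324.78378378 316.72635135] [315.51320782  -7.52584598] ((317.258056640625, 311.44793701171875), (33.45873260498047, 48.329280853271484), 30.5792236328125)
```

View pics/crop1.png

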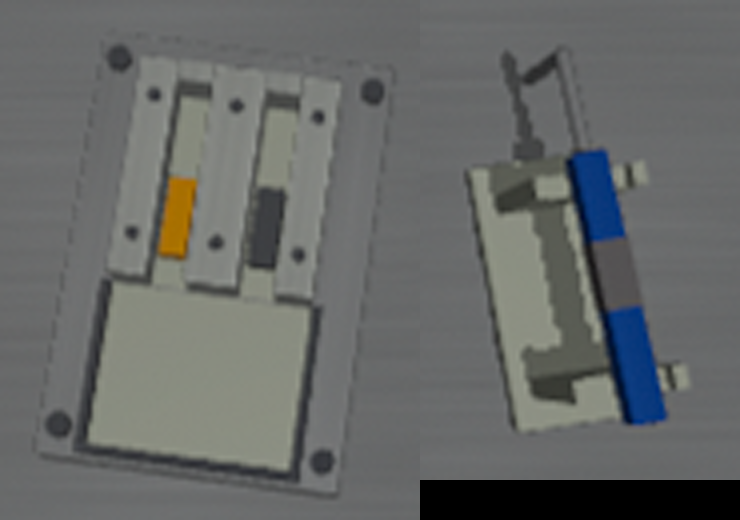

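The crop confirms it. The amber key lies in the left slot at about (290,159), with free slot behind it, and the dark key is in the right slot. The blue pick on its rest has its handle heading about +10°.

apply_moves([
  [[0, 0, 0, -0.123], [0, 0, 0, -0.123], [0, 0, 0, -0.123], [0, 0, 0, -0.122], [-0.77, -3.82, 0, 0], [-0.77, -3.82, 0, 0], [-0.77, -3.82, 0, 0], [-0.77, -3.82, 0, 0], [-0.77, -3.82, 0, 0], [-0.77, -3.82, 0, 0], [-0.77, -3.82, 0, 0], [-0.77, -3.82, 0, 0]],
], claw=1)

```text
time_s: 1.1
tcp_pos: [284.8, 230.6, 303.8]
tool_rot: [-0.274, 3.129, -0.0]
ft_force: [1.5, 0.4, -0.4]
opening: 85.6
gripper_force: 0.0
```

apply_moves([
  [[-0.77, -3.82, 0, 0], [-0.77, -3.82, 0, 0], [-0.77, -3.82, 0, 0], [-0.77, -3.82, 0, 0], [-0.77, -3.82, 0, 0], [-0.77, -3.82, 0, 0], [-0.77, -3.82, 0, 0], [-0.77, -3.82, 0, 0], [-0.77, -3.82, 0, 0], [-0.77, -3.82, 0, 0], [-0.77, -3.82, 0, 0], [-0.77, -3.82, 0, 0]],
])

```text
time_s: 2.1
tcp_pos: [455.5, -205.2, 303.6]
tool_rot: [0.272, -3.129, -0.001]
ft_force: [0.9, 1.0, 0.5]
opening: 85.6
gripper_force: 0.0
```

```bash
python3 - <<'E'
from h import *
c=r.camera_info("top")
f=lambda u,v,z:ray(c,(245+(u+.5)/4-.5,105+(v+.5)/4-.5),z).round(1)
print("block",*[f(*p,46) for p in((110,273),(310,298),(142,57),(340,82))])
print("screws",*[f(*p,20) for p in((119,58),(372,92),(58,424),(321,461))])
print("key",*[f(*p,32) for p in((178,178),(172,258),(178,217))])
c=r.camera_info("wrist");print(c["T"].round(3).tolist(),c["mtx"].round(1).tolist())
im=r.snapshot("wrist")[:,:,::-1];cv2.imwrite("pics/w1.png",im)
hsv=cv2.cvtColor(np.ascontiguousarray(im),cv2.COLOR_BGR2HSV)
bl=(hsv[...,0]>100)&(hsv[...,0]<125)&(hsv[...,1]>150)
for m,s,ce in comps(bl,100): print("blue",s,ce,ray(c,ce,93),rect(m))
E
```

```text
block [582.8  93.2] [570.5  -2.7] [691.7  79.9] [678.8 -17.5]
screws [701.2  94.8] [683.1 -34.2] [513.1 120.6] [494.9  -8. ]
key [634.2  62.6] [593.5  65. ] [614.3  62.3]
[[-0.172, -0.95, -0.26, 390.006], [0.985, -0.166, -0.046, -216.553], [0.0, -0.264, 0.965, 373.12], [0.0, 0.0, 0.0, 1.0]] [[341.2, 0.0, 317.2], [0.0, 341.2, 200.5], [0.0, 0.0, 1.0]]
blue [304 110  13  60 679] [310.03092784 139.62886598] [ 415.93238711 -217.86034173] ((309.9999694824219, 139.5), (58.99999237060547, 11.999998092651367), 90.0)
blue [303 206  15  41 461] [310.29934924 225.4143167 ] [ 488.49070465 -205.33445476] ((310.0, 226.0), (14.0, 40.0), 0.0)
blue [   0  245  155  102 7630] [ 67.1406291 284.7604194] [ 583.19606856 -414.28389916] ((74.1932373046875, 279.525390625), (94.74977111816406, 161.0802764892578), 74.64986419677734)
```

View pics/w1.png

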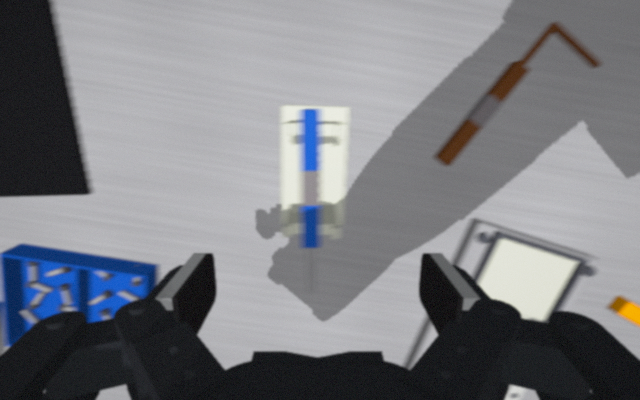

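The wrist view shows the pick with its handle vertical at column 310, its grip band at about (310,187) and the hook end towards the bottom. The pick's origin is at about (455,-209) with heading 0.171, so I go down and grip it.

apply_moves([
  [[0.06, -0.18, 3.5, 0], [0.06, -0.18, 3.5, 0], [0, 0, 3.5, 0], [0, 0, 2.5, 0], [0, 0, 1.8, 0], [0, 0, 1.0, 0], [0, 0, 0.66, 0], [0, 0, 0, 0]],
])

```text
time_s: 2.82
tcp_pos: [454.4, -206.5, 138.0]
tool_rot: [0.273, -3.128, -0.002]
ft_force: [1.1, 0.6, -0.2]
opening: 85.5
gripper_force: 0.0
```

apply_moves([
  [[0, 0, 0, 0], [0, 0, 0, 0], [0, 0, 0, 0], [0, 0, 0, 0], [0, 0, 0, 0], [0, 0, 0, 0], [0, 0, 0, 0], [0, 0, 0, 0], [0, 0, 0, 0], [0, 0, 0, 0]],
], claw=-1, grip_force=70)

```text
time_s: 3.65
tcp_pos: [455.0, -207.0, 139.9]
tool_rot: [-0.273, 3.129, -0.001]
ft_force: [-1.6, 0.8, 6.7]
opening: 14.9
gripper_force: 68.4
```

apply_moves([
  [[0, 0, -1.5, 0], [0, 0, -2.0, 0], [0, 0, -2.5, 0], [0, 0, 0, 0.103], [0, 0, 0, 0.103], [0, 0, 0, 0.103], [-0.63, 2.89, 0, 0], [-0.63, 2.89, 0, 0], [-0.63, 2.89, 0, 0], [-0.63, 2.89, 0, 0], [-0.63, 2.89, 0, 0]],
])

```text
time_s: 4.57
tcp_pos: [505.7, -66.7, 199.3]
tool_rot: [-0.212, -3.134, 0.0]
ft_force: [0.2, -0.6, -1.0]
opening: 14.6
gripper_force: 68.5
```

apply_moves([
  [[-0.63, 2.89, 0, 0], [-0.63, 2.89, 0, 0], [-0.63, 2.89, 0, 0], [-0.63, 2.89, 0, 0], [-0.63, 2.89, 0, 0], [0, 0, 0, 0], [0, 0, 0, 0]],
])

```text
time_s: 5.15
tcp_pos: [556.2, 72.4, 198.9]
tool_rot: [-0.207, -3.134, 0.0]
ft_force: [0.4, -0.1, -0.1]
opening: 14.9
gripper_force: 68.6
```

```bash
python3 - <<'E'
from h import *
s=r.read_state();print(s["tcp_pos"],s["tool_rot"],s["ft_force"],s["joint_pos"])
a=r.snapshot("scene")[150:350,180:430,::-1];b=r.snapshot("wrist")[:,:,::-1];cv2.imwrite("pics/w2raw.png",b)
t=r.snapshot("top");cv2.imwrite("pics/t2.png",t[:,:,::-1])
cv2.imwrite("pics/s2.png",np.vstack([cv2.resize(a,None,fx=2,fy=2)[:,:], np.zeros((1,500,3),np.uint8)])[:400])
cv2.imwrite("pics/v2.png",np.hstack([cv2.resize(a,(500,400),interpolation=cv2.INTER_CUBIC),cv2.resize(t[105:235,245:345,::-1],(300,390),interpolation=cv2.INTER_CUBIC).copy() if 0 else cv2.copyMakeBorder(cv2.resize(t[105:235,245:345,::-1],(300,390),interpolation=cv2.INTER_CUBIC),0,10,0,0,cv2.BORDER_CONSTANT)]))
E
```

```text
[556.16105072  72.38805323 198.85529187] [-2.07229707e-01 -3.13402440e+00  2.44144782e-04] [ 0.3532121  -0.10915311 -0.07509295] [-2.01385387e-02  3.27551584e-01 -1.53788772e-01  1.09018678e+00
 -1.22068210e-04  1.11914390e-01]
```

View pics/v2.png

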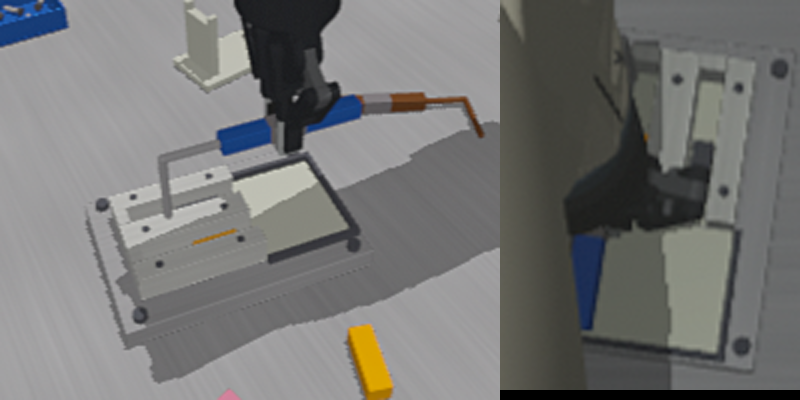

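The scene crop shows the pick held level. The tip is at scene pixel ~(264,257), above the left slot and behind the amber key. I check it against the projection.

```bash
python3 - <<'E'
from h import *
c=r.camera_info("scene")
print("tip exp",proj(c,[655.3,59.2,81.5]),"tip if y-3",proj(c,[655,56.2,81.5]))
o=np.array([576.4,45.6]);ex=np.array([.991,-.1346]);ey=np.array([.1346,.991])
P=lambda x,y,z:proj(c,np.r_[o+x*ex+y*ey,z])
for q in((0,50,46),(0,-50,46),(110,50,46),(110,-50,46),(0,13,46),(0,31,46),(100,13,46),(100,31,46)):
    p=P(*q);print(q,p.round(1),"crop",((p-[180,150])*2).round())
im=cv2.imread("pics/w2raw.png");cv2.imwrite("pics/w2.png",im[200:400,160:480])
m=cv2.imread("pics/scene0.png");t=cv2.resize(m[215:325,205:380],None,fx=4,fy=4,interpolation=cv2.INTER_CUBIC)
for q in((0,50,46),(0,-50,46),(110,50,46),(110,-50,46),(0,13,46),(0,31,46),(100,13,46),(100,31,46)):
    p=((P(*q)-[205,215]+.5)*4-.5).round().astype(int);cv2.circle(t,tuple(int(v) for v in p),3,(0,0,255),-1)
cv2.imwrite("pics/chk.png",t)
E
```

```text
tip exp [263.01471587 258.09654728] tip if y-3 [262.39403223 256.82387523]
(0, 50, 46) [313.4 270.4] crop [267. 241.]
(0, -50, 46) [292.4 232.1] crop [225. 164.]
(110, 50, 46) [249. 291.] crop [138. 282.]
(110, -50, 46) [233.7 248.6] crop [107. 197.]
(0, 13, 46) [305.1 255.2] crop [250. 210.]
(0, 31, 46) [309.1 262.4] crop [258. 225.]
(100, 13, 46) [248.9 272.4] crop [138. 245.]
(100, 31, 46) [251.9 280.3] crop [144. 261.]
```

View pics/chk.png

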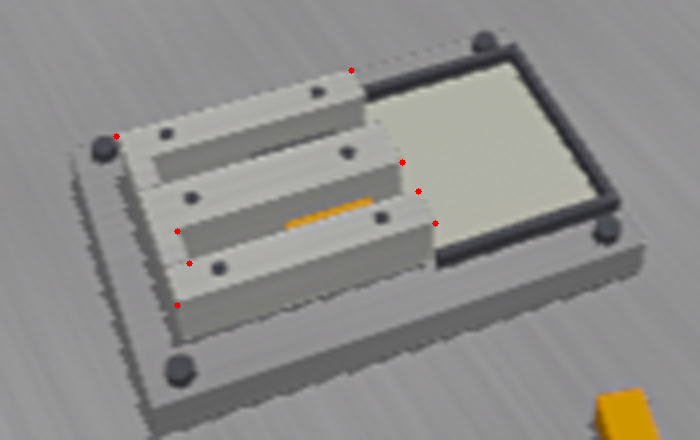

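The projected dots match the block's edges to about 2 mm, and the tip is where I expected it. I descend in two stages and watch the force.

apply_moves([
  [[0, -0.12, 1.5, 0], [0, 0, 1.2, 0], [0, 0, 0.8, 0], [0, 0, 0.5, 0], [0, 0, 0, 0]],
])

```text
time_s: 5.72
tcp_pos: [555.5, 69.2, 158.4]
tool_rot: [-0.213, -3.133, 0.0]
ft_force: [-0.5, -0.7, -0.4]
opening: 14.8
gripper_force: 68.6
```

apply_moves([
  [[0, 0, 0.6, 0], [0, 0, 0.5, 0], [0, 0, 0.3, 0], [0, 0, 0.2, 0], [0, 0, 0, 0]],
])

```text
time_s: 6.13
tcp_pos: [555.8, 69.9, 142.9]
tool_rot: [-0.211, -3.134, 0.0]
ft_force: [0.4, 0.6, -0.7]
opening: 14.7
gripper_force: 68.6
```

```bash
python3 - <<'E'
from h import *
s=r.read_state();print(s["tcp_pos"],s["tool_rot"],s["ft_force"],s["opening"])
a=r.snapshot("scene")[:,:,::-1];cv2.imwrite("pics/v3.png",cv2.resize(a[215:325,205:380],None,fx=4,fy=4,interpolation=cv2.INTER_CUBIC))
E
```

```text
[555.82666131  69.90499164 142.88940137] [-2.11355638e-01 -3.13388416e+00  6.73836464e-05] [ 0.40323954  0.57550556 -0.67314639] 14.679858098823216
```

View pics/v3.png

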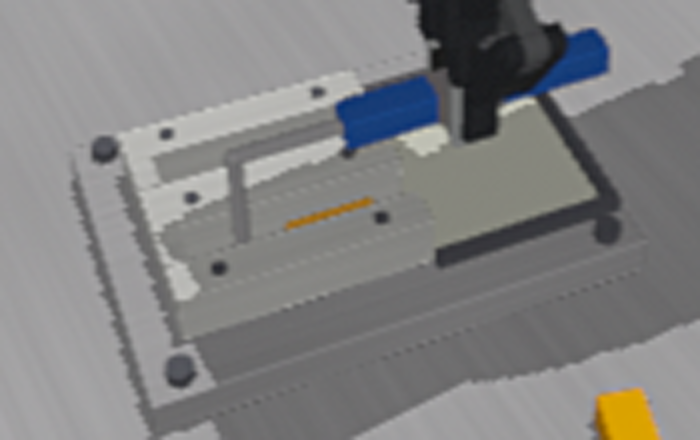

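The hook is in the slot at (243,240), with the amber key in front of it at (285–375). No force, so I drag gently.

apply_moves([
  [[0.4, 0, 0, 0], [0.6, 0, 0, 0], [0.5, 0, 0, 0], [0.4, 0, 0, 0], [0.5, 0, 0, 0], [0.6, 0, 0, 0], [0.6, 0, 0, 0], [0.6, 0, 0, 0], [0.6, 0, 0, 0], [0.6, 0, 0, 0]],
])

```text
time_s: 7.02
tcp_pos: [501.8, 77.2, 143.3]
tool_rot: [0.211, 3.134, 0.0]
ft_force: [0.0, 0.7, -0.6]
opening: 14.6
gripper_force: 68.6
```

apply_moves([
  [[0.6, 0, 0, 0], [0.6, 0, 0, 0], [0.6, 0, 0, 0], [0.6, 0, 0, 0], [0.6, 0, 0, 0], [0.5, 0, 0, 0], [0.4, 0, 0, 0], [0.3, 0, 0, 0], [0.2, 0, 0, 0], [0, 0, 0, 0]],
])

```text
time_s: 7.85
tcp_pos: [458.5, 83.1, 143.3]
tool_rot: [-0.211, -3.134, -0.0]
ft_force: [0.4, 1.0, -0.6]
opening: 14.9
gripper_force: 68.5
```

```bash
python3 - <<'E'
from h import *
s=r.read_state();print(s["tcp_pos"],s["tool_rot"],s["ft_force"],s["opening"])
a=r.snapshot("scene")[:,:,::-1];cv2.imwrite("pics/v4.png",cv2.resize(a[215:325,205:380],None,fx=4,fy=4,interpolation=cv2.INTER_CUBIC))
E
```

```text
[458.54528272  83.08046551 143.3038753 ] [-2.11446086e-01 -3.13437415e+00 -1.52061809e-06] [ 0.39677021  0.96909971 -0.58065286] 14.878967517867148
```

View pics/v4.png

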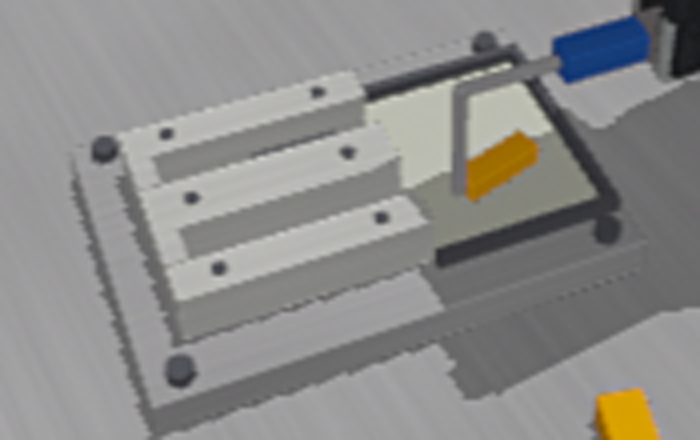

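The amber key is out on the pad, lying flat at about (500,165) in the crop. I back off, lift and return the pick.

apply_moves([
  [[-0.25, 0, 0, 0], [-0.25, 0, 0, 0], [0, 0, -1.5, 0], [0, 0, -2.1, 0], [0, 0, -2.1, 0], [0, 0, 0, -0.103], [0, 0, 0, -0.103], [0, 0, 0, -0.103], [0.59, -2.84, 0, 0], [0.59, -2.84, 0, 0], [0.59, -2.84, 0, 0], [0.59, -2.84, 0, 0]],
])

```text
time_s: 8.9
tcp_pos: [460.5, -34.8, 200.3]
tool_rot: [-0.274, 3.129, -0.0]
ft_force: [0.6, -0.2, -0.3]
opening: 14.7
gripper_force: 68.6
```

apply_moves([
  [[0.59, -2.84, 0, 0], [0.59, -2.84, 0, 0], [0.59, -2.84, 0, 0], [0.59, -2.84, 0, 0], [0.59, -2.84, 0, 0], [0.59, -2.84, 0, 0], [0, 0, 0, 0], [0, 0, 0, 0], [0, 0, 0, 0]],
])

```text
time_s: 9.65
tcp_pos: [454.9, -207.5, 200.0]
tool_rot: [0.272, -3.129, -0.001]
ft_force: [-0.1, 0.0, -0.9]
opening: 14.6
gripper_force: 68.7
```

```bash
python3 - <<'E'
from h import *
s=r.read_state();print(s["tcp_pos"],s["tool_rot"],s["ft_force"],s["opening"])
a=r.snapshot("scene")[:,:,::-1];cv2.imwrite("pics/v5.png",cv2.resize(a[100:225,220:400],None,fx=4,fy=4,interpolation=cv2.INTER_CUBIC))
E
```

```text
[ 454.88413371 -207.52587487  199.99470461] [ 2.72099919e-01 -3.12932845e+00 -1.11511634e-03] [-0.05554055  0.0070724  -0.9104838 ] 14.553710083325205
```

View pics/v5.png

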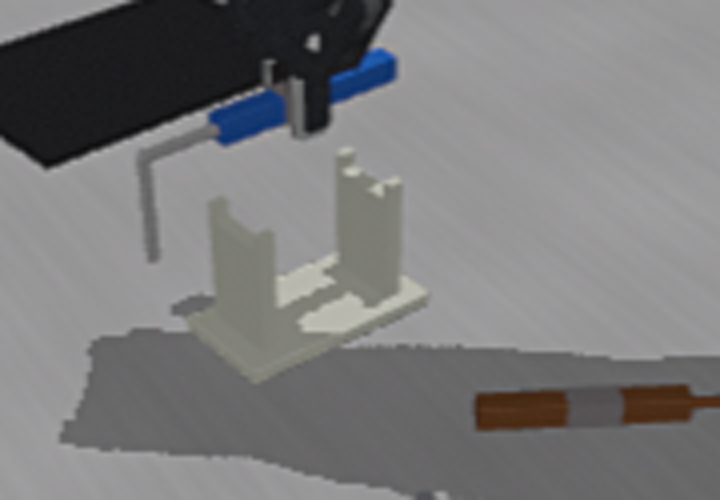

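The pick is level and lined up above the rest's saddles, so I lower it.

apply_moves([
  [[0, 0, 1.8, 0], [0, 0, 1.8, 0], [0, 0, 1.2, 0], [0, 0, 0.7, 0], [0, 0, 0.35, 0], [0, 0, 0.2, 0], [0, 0, 0, 0], [0, 0, 0, 0]],
])

```text
time_s: 10.37
tcp_pos: [455.3, -207.5, 140.4]
tool_rot: [-0.274, 3.129, -0.001]
ft_force: [0.6, 0.0, -1.0]
opening: 14.2
gripper_force: 68.8
```

apply_moves([
  [[0, 0, 0, 0], [0, 0, 0, 0], [0, 0, 0, 0], [0, 0, 0, 0], [0, 0, 0, 0], [0, 0, 0, 0], [0, 0, 0, 0], [0, 0, 0, 0], [0, 0, 0, 0]],
], claw=1)

```text
time_s: 11.12
tcp_pos: [454.9, -207.6, 139.8]
tool_rot: [0.273, -3.13, -0.0]
ft_force: [0.2, 0.0, 0.3]
opening: 85.2
gripper_force: 0.0
```

apply_moves([
  [[0, 0, -1, 0], [0, 0, -2, 0], [0, 0, -3, 0], [0, 0, -4, 0], [0, 0, -4, 0], [0, 0, -3, 0], [0, 0, 0, 0], [0, 0, 0, 0]],
])

```text
time_s: 11.78
tcp_pos: [455.3, -207.8, 311.3]
tool_rot: [-0.273, 3.127, -0.004]
ft_force: [0.5, 0.4, -0.5]
opening: 85.4
gripper_force: 0.0
```

```bash
python3 - <<'E'
from h import *
s=r.read_state();print(s["time_s"],s["tcp_pos"],s["ft_force"],s["opening"])
a=r.snapshot("scene")[:,:,::-1];cv2.imwrite("pics/v6.png",cv2.resize(a[120:320,200:400],(600,600),interpolation=cv2.INTER_CUBIC))
c=r.camera_info("wrist")
im=r.snapshot("wrist")[:,:,::-1];hsv=cv2.cvtColor(np.ascontiguousarray(im),cv2.COLOR_BGR2HSV)
bl=(hsv[...,0]>100)&(hsv[...,0]<125)&(hsv[...,1]>150)
for m,st,ce in comps(bl,200): print("blue",st,ce,ray(c,ce,93))
t=r.snapshot("top")[:,:,::-1];c=r.camera_info("top");hsv=cv2.cvtColor(np.ascontiguousarray(t),cv2.COLOR_BGR2HSV)
am=(hsv[...,0]>12)&(hsv[...,0]<25)&(hsv[...,1]>150)
for m,st,ce in comps(am,60):
    d=ray(c,ce,32)-[576.4,45.6];print("amber",ce,"fixture xy",d@[.991,-.1346],d@[.1346,.991])
E
```

```text
11.7833 [ 455.32212892 -207.8207909   311.34925843] [ 0.53001669  0.35661864 -0.49766576] 85.42519015955155
blue [309 110  18  60 990] [317.33535354 138.97979798] [ 414.47200679 -214.55154044]
blue [309 205  17  40 632] [317.3528481  224.28322785] [ 488.08450167 -201.59900632]
blue [  11  242  153   99 7788] [ 75.52632255 282.14483821] [ 583.18302714 -413.54049324]
blue [  0 297  10  59 389] [  3.1285347  322.19794344] [ 638.90065889 -482.83285999]
amber [402.51270553  38.60687593] fixture xy 323.72215154945275 -174.5478274566819
amber [214.54607509 187.02047782] fixture xy -39.9679337513321 156.83890609488466
amber [286.79577465 199.28169014] fixture xy -45.02972511623462 14.108021797054164
amber [351.88554217 269.5       ] fixture xy -160.42654061973542 -126.80119465539072
amber [324.39776952 316.82899628] fixture xy -251.66120961180138 -87.0849893663379
```

View pics/v6.png

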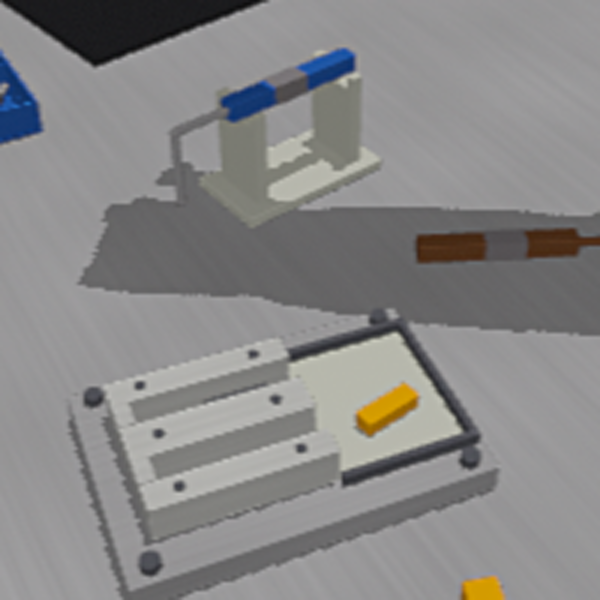

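The pick lies on its rest and the amber key lies flat on the pad at fixture (-45,14). The gripper is clear of everything.

```bash
python3 -c "
from cell import r
print(r.sign_off())"
```

```text
the job is handed in; nothing more can be done
None
```

I dragged the amber key out and it lies flat on the white pad. I never moved the dark key, the pick is back on its rest about 4 mm sideways of where it lay, and I handed the job in at about 12 s on the robot's clock.

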